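# Load the tray of wet slides into the slide drier

## Robot

A 6-joint arm with a two-finger parallel gripper is mounted at the origin on a cart in front of the work surface, level with it; the furniture and walls round the work are solid. World frame = base frame: x ahead of the robot, y to its left, z up, the work surface at z = 0. Lengths are in m, angles in rad, forces in N, time in s.
With the tool pointing down it reaches from about 0.35 to 0.775 m from the base axis. Payload 5.5 kg.
Tool frame: the origin (TCP) lies between the finger pads, 19 mm behind the fingertips; this is the grasp point; z points along the fingers, y is the line along which they close (so a half turn about z gives the same grasp; the last joint's range is limited). The gripper opens to 85 mm and grips with 20 to 120 N. Pads are 22 mm wide; open, the fingers measure 114 mm over their backs; the gripper's body (76 mm by 85 mm) begins 54 mm behind the grasp point. The pads swing forward as they close: fully open they stand 13 mm farther back than shut.
Start: joints at [1.016, 0.313, 0.046, 1.304, 0, 1.431], TCP at [0.232, 0.526, 0.25] pointing down, gripper open.
Joint ranges: [-2.76, 2.76], [-0.86, 1.69], [-1.03, 1.26], [-2.2, 2.34], [-1.47, 1.5], [-3.14, 3.14]. Speed limits (rad/s): [2.57, 2.57, 3.14, 3.14, 3.14, 3.14].

## Interface

Orientations are given as a unit quaternion [w, x, y, z].
In Python, from workcell import env gives the robot as it stands.
- The arm moves only by the tool move_arm, never from a script. Its argument "moves" is one flat list of numbers, 5 for each row, row after row: the shift along the world's x, y, z in m, then the turn about the world's z in rad, then the finger opening in m, from 0 to 0.0854. A call has 1 to 12 rows; each row is the pose to reach, as a shift and turn from the pose commanded when the call began; what a row does not reach only later rows make up. A row lasts 1/12 s, in which the tool goes at most 41.7 mm and 7.16 degrees, less where a joint would pass 70% of its speed; a pose out of reach is approached as far as the arm can. A call with a gripper value outside its range is refused whole. The fingers move at their own pace and stop on an object; "newtons" is the grip in N (left out, the last holds). Time passes only in rows, so rows that repeat a pose let the fingers close. It gives the time, the measured TCP pose, the force, the opening and the grip force at its end, in the units of the state.
- env.get_state(): the state, without advancing time (a new reading comes with each control period).
- env.read_camera(name): name is "scene" or "top" or "wrist"; returns a dict with "pixels" (480x640x3 uint8, red, green, blue), "camera_matrix" (3x3 intrinsics, pixels), "rvec" (rotation vector, rad) and "tvec" (3), from world to camera coordinates, as OpenCV has them. Camera axes: x right, y down, z forward; pixel columns grow to the right and rows downward; lengths in m; the calibration is good to about 2 mm. A picture is of the moment at which its call begins. There is no depth.
- env.hand_in(): hands the job in; it is judged then, once.
The state is a dict: "clock": time; "joint_pos": joint angles; "qvel": joint speeds; "tau": joint torques, N m; "tcp_pos": TCP position; "orientation": TCP orientation; "wrist_force": force on the tool from outside, world axes, zero at the start; "ft_torque": the same for the moment, N m; "finger_gap": finger opening in m; "grip_force": force on a finger pad.
Only numpy, scipy, OpenCV 4.12 (cv2) and the standard library are available. Lean on these libraries where they do the work, as an engineer would, in place of code of your own. Each camera call takes 0.05 s, during which the arm holds its last target. There are 200 camera calls.

## Task

Load the open tray of wet slides into the slide drier: swing the drier's latch handle fully open, slide the tray along the bench into the bay until it sits square and fully home against the back stop, then turn the handle fully shut behind it. Only push the tray gently from outside, flat on the bench: never lift, tip or jerk it and never put the gripper in or low over it, because the slides lie loose. Leave everything else on the bench where it stands.

Things in the scene. Friction and masses are not known exactly. Their poses are not given: they have to be found in the camera images.
- slide_tray: Open rectangular tray of white foam with loose glass slides leaning in it. Outside 77 mm along its x, 111 mm along its y, centred on its origin within 1 mm; flat upright walls 11 mm thick and 49 mm high, the slides stand up to 72 mm. Origin: centre of its underside, z up. 0.18 to 0.35 kg. Half a turn about z makes no difference.
- drier: Slide drier, fixed: a tray bay open at the front and top before a fan housing (x 43 to 106 mm, 150 mm wide, 80 mm high). Origin: on the bench where the tray's origin is when home; x points into the bay, y to the left, z up. The tray goes in with its x along the bay's x. Back stop at x = 39.5 mm. Side rails 25 mm high, inner faces at y = -59.5 and 59.5 mm, x -31 to 41 mm.
- bay_mouth (a point): Middle of the bay's mouth on the bench, 62 mm in front of the drier's origin (its x = -62 mm), axes as the drier. From the rails (3 mm thick, feet 18 mm wide outside them) low lead-ins, 12 mm high and 3 mm thick, splay outward up to here, where they stand 74 mm either side of the middle.
- latch (a joint): Angle (rad) of the drier's quarter-turn latch about a vertical axis right of the mouth, at drier x = -45.5, y = -74.5 mm. 0 = shut: blade along the drier's +y, across the mouth behind the tray; 1.57 = open: blade along the drier's -x, clear of the mouth. Grows anticlockwise from above; a stop at either end; stays where left. Blade 55 mm long from the axis, 8 mm thick, 15 to 32 mm above the bench.
- latch_grip (a point): Middle of the latch's black bar handle, on the latch axis, 72 mm above the bench. The bar lies above and along the blade: 62 mm long along the point's y, 12 mm thick along its x, 22 mm high (from 61 to 83 mm above the bench), on a 12 mm stem, centred here.
- bottle_large: Reagent bottle, 42 mm diameter, 92 mm high; origin: centre of its foot. Stands among the work; not to be moved.
- bottle_small: Reagent bottle, 34 mm diameter, 78 mm high; origin: centre of its foot. Stands among the work; not to be moved.
- cuvette_rack: White cuvette rack, 40 mm along its x, 126 mm along its y, 68 mm high; origin: centre of its underside. Not to be moved.
- slide_carton: Slide carton, 78 mm along its x, 84 mm along its y, 33 mm high; origin: centre of its underside. Not to be moved.
- micropipette: Micropipette lying on the bench, 232 mm along its y, 47 mm wide along x, 31 mm high; origin: on the bench below its middle. Not to be moved.
- centrifuge_front (a point): Middle of the foot of the fixed bench centrifuge's front face, on the bench; x points back into the centrifuge, y to its left. The centrifuge is a box 264 mm wide along y (132 mm either side), reaching 284 mm back along x, 150 mm high; two small knobs on the front stick out 13 mm.

How it is judged:
By the outcome, as a careful person would: the job done as asked, in the order asked, and still so for the second after the job is handed in, with the robot touching nothing.
It also fails if it takes over 72 s, if anything falls off the work surface, if the arm or the gripper's body presses on something with over 40 N, if the wrist force passes 120 N, or if a joint passes its speed limit or range.

## Working session

There is one attempt and no reset: what is moved stays moved. The work goes in short steps, Python scripts to look and compute and a tool call to move; the robot and the scene stay as the last step left them, time stands still between calls to the robot, and variables do not carry over. Pictures are saved under pics/ and viewed, at most 10 in all, crops included, and the job is handed in when it is done.

Besides the shell and the picture viewer there is one more tool, called after "Emit:" as name(argument=value, ...), one argument or row to a line, values as JSON. move_arm: Moves the arm, as the interface text tells. Its arguments: {"type":"object","properties":{"moves":{"type":"array"},"newtons":{"type":"number"}},"required":["moves"]}

```bash
mkdir -p pics; cat > h.py <<'E'
import numpy as np, cv2
from workcell import env
def cam(n):
    d=env.read_camera(n); im=cv2.cvtColor(d['pixels'],cv2.COLOR_RGB2BGR)
    R=cv2.Rodrigues(np.array(d['rvec'],float))[0]; return im,np.array(d['camera_matrix']),R,np.array(d['tvec'],float).ravel()
def ray(c,p):
    im,K,R,t=c; d=R.T@np.linalg.inv(K)@np.array([p[0],p[1],1.]); return -R.T@t,d
def onz(c,p,z):
    o,d=ray(c,p); return (o+d*(z-o[2])/d[2])
def proj(c,P):
    im,K,R,t=c; q=K@(R@np.array(P,float)+t); return q[:2]/q[2]
def tri(c1,p1,c2,p2):
    o1,d1=ray(c1,p1);o2,d2=ray(c2,p2); s=np.linalg.lstsq(np.stack([d1,-d2],1),o2-o1,rcond=None)[0]
    a,b=o1+s[0]*d1,o2+s[1]*d2; return (a+b)/2,np.linalg.norm(a-b)
E
python3 - <<'E'
from h import *
import pickle
C={n:cam(n) for n in ['top','scene','wrist']}
pickle.dump(C,open('c0.pkl','wb'))
for n in C:
    cv2.imwrite(f'pics/{n}0.png',C[n][0]); c=C[n]; print(n,-c[2].T@c[3],c[1][0,0])
E
```

```text
top [0.31099536 0.25915253 1.1678103 ] 445.1361097178914
scene [-0.30240633 -0.19535851  1.19230753] 546.7508823030379
wrist [0.15488809 0.55907056 0.37440243] 377.1371372327962
```

View pics/top0.png

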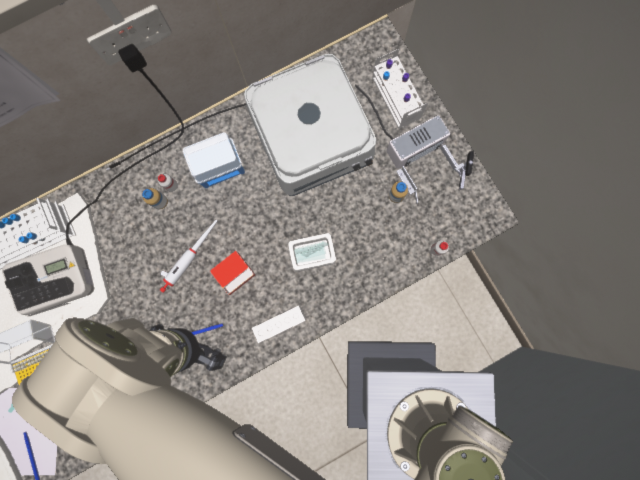

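View pics/scene0.png

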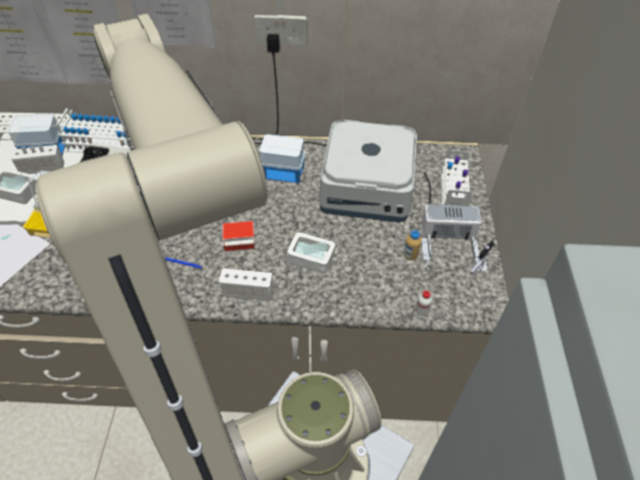

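The top view shows the tray near (312,252), the drier near (420,140) and the handle near (468,163). The bottles are at (400,190) and (442,247), the carton at (232,272) and the rack at (278,324). I'll enlarge the work area.

```bash
python3 - <<'E'
from h import *
import pickle
C=pickle.load(open('c0.pkl','rb'))
a=cv2.resize(C['top'][0][105:285,280:520],None,fx=3.2,fy=3.2,interpolation=cv2.INTER_CUBIC)
b=cv2.resize(C['scene'][0][190:320,280:510],None,fx=3.4,fy=3.4,interpolation=cv2.INTER_CUBIC)
cv2.imwrite('pics/topc.png',a);cv2.imwrite('pics/scenec.png',b)
for p in [(0,0),(640,0),(320,240),(420,140),(312,252)]: print(p,onz(C['top'],p,0))
E
```

```text
(0, 0) [1.182595   1.23200847 0.        ]
(640, 0) [ 1.18905458 -0.61659875  0.        ]
(320, 240) [0.485313   0.28454008 0.        ]
(420, 140) [0.76548693 0.01542484 0.        ]
(312, 252) [0.4529659  0.30517087 0.        ]
```

View pics/topc.png

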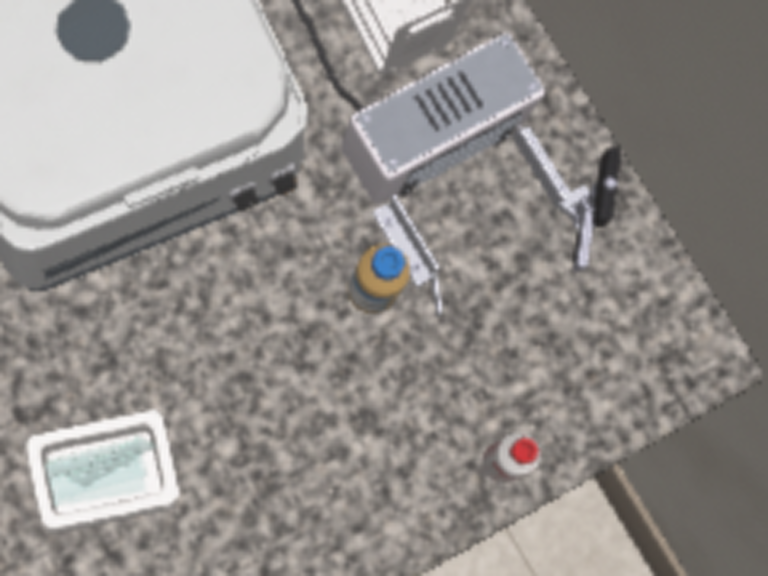

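View pics/scenec.png

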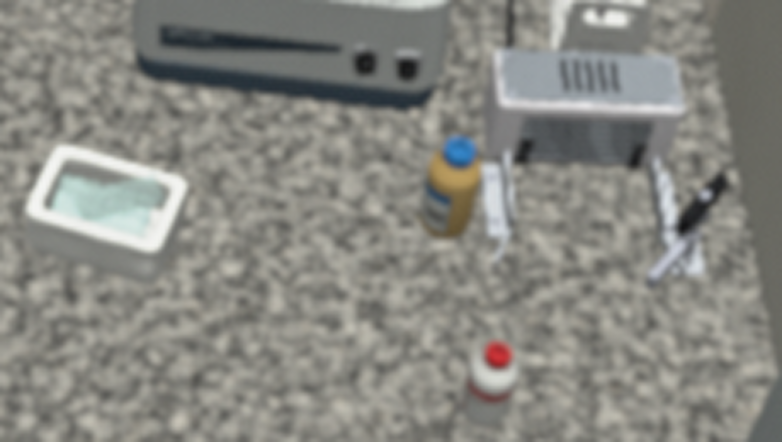

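The crops show the handle bar from (612,150) to (603,222) and its blade pointing roughly down, so the latch is about 60° open. The drier housing's top corners are near (355,122), (505,38), (545,92) and (390,172), which puts its yaw at about 25°. The tray rim is clear in both views. Now I'll measure these with masks and fits.

```bash
cat > m.py <<'E'
from h import *
def near(mask,p,r=45):
    m=np.zeros_like(mask); cv2.circle(m,p,r,255,-1); m&=mask
    cs=cv2.findContours(m,cv2.RETR_EXTERNAL,cv2.CHAIN_APPROX_NONE)[0]; return cs
def up(im,s=4): return cv2.resize(im,None,fx=s,fy=s,interpolation=cv2.INTER_CUBIC)
def rect(P):
    (c,wh,a)=cv2.minAreaRect((P[:,:2]*1000).astype(np.float32)); return c,wh,a
def blob(c,lo,hi,p,r,z,s=4):
    h=cv2.cvtColor(up(c[0],s),cv2.COLOR_BGR2HSV); m=cv2.inRange(h,lo,hi)
    cs=near(m,(int(p[0]*s),int(p[1]*s)),r*s)
    k=max(cs,key=cv2.contourArea); k=cv2.convexHull(k)[:,0].astype(float)
    k=(k+.5)/s-.5
    W=np.array([onz(c,q,z) for q in k]); return k,W
E
python3 - <<'E'
from m import *
import pickle
C=pickle.load(open('c0.pkl','rb')); T=C['top'];S=C['scene']
hv=lambda c,p:cv2.cvtColor(c[0],cv2.COLOR_BGR2HSV)[p[1],p[0]]
print('house',hv(T,(405,150)),hv(T,(430,125)),hv(T,(412,158)),'rim',hv(T,(292,255)),hv(T,(295,262)),hv(T,(300,266)),'bar',hv(T,(469,163)))
for n,c,p in [('T',T,(312,252)),('S',S,(311,248))]:
    k,W=blob(c,(0,0,215),(180,40,255),p,30,.049)
    print('tray',n,rect(W), 'pix',np.round(cv2.boxPoints(cv2.minAreaRect(k.astype(np.float32))),1).tolist())
    print(' corners', np.round(cv2.approxPolyDP(k.astype(np.float32)[:,None],3,True)[:,0],1).tolist())
for n,c,p in [('T',T,(468,163)),('S',S,(487,252))]:
    k,W=blob(c,(0,0,0),(180,255,55),p,18,.083); print('bar',n,rect(W),'pix',cv2.minAreaRect(k.astype(np.float32)))
for v in(150,165,180):
    k,W=blob(T,(95,10,v),(135,60,235),(421,136),36,.08); print('house',v,rect(W))
for n,lo,hi,c,p,z in [('blueT',(100,150,80),(120,255,255),T,(401,187),.092),('blueS',(100,150,80),(120,255,255),S,(415,234),.092),('redT',(0,150,80),(8,255,255),T,(443,246),.078),('redS',(0,150,80),(8,255,255),S,(426,294),.078)]:
    k,W=blob(c,lo,hi,p,10,z); print(n,rect(W))
E
```

```text
house [112  17 165] [113  18 168] [111  14 126] rim [ 10   3 246] [ 12   6 222] [  8   4 242] bar [124  19  96]
tray T ((449.2032775878906, 304.561767578125), (76.25657653808594, 110.76532745361328), 12.729118347167969) pix [[287.0, 241.1999969482422], [329.79998779296875, 232.0], [336.0, 261.20001220703125], [293.29998779296875, 270.3999938964844]]
 corners [[328.1000061035156, 232.89999389648438], [335.1000061035156, 259.6000061035156], [294.1000061035156, 268.6000061035156], [288.8999938964844, 241.89999389648438]]
tray S ((447.3952331542969, 303.6101379394531), (77.34417724609375, 111.36328125), 12.349997520446777) pix [[287.1000061035156, 252.8000030517578], [293.6000061035156, 230.3000030517578], [334.70001220703125, 242.3000030517578], [328.20001220703125, 264.79998779296875]]
 corners [[296.6000061035156, 232.89999389648438], [332.3999938964844, 241.89999389648438], [326.6000061035156, 261.3999938964844], [289.1000061035156, 252.89999389648438]]
bar T ((673.3487548828125, -88.32754516601562), (13.791644096374512, 62.740989685058594), 80.74818420410156) pix ((468.7025146484375
[... 364 characters left out ...]
, 142.09913635253906), 29.914087295532227)
house 165 ((743.2273559570312, 32.235137939453125), (54.75994873046875, 142.09913635253906), 29.914087295532227)
house 180 ((707.6505126953125, -35.40623474121094), (33.309295654296875, 7.219018459320068), 31.52303123474121)
blueT ((608.0117797851562, 84.16160583496094), (21.192733764648438, 22.017812728881836), 44.13395690917969)
blueS ((603.6812133789062, 80.44135284423828), (23.59779167175293, 18.945348739624023), 26.646093368530273)
redT ((460.4977722167969, -14.11724853515625), (3.4333503246307373, 1.7756215333938599), 44.286903381347656)
redS ((461.3250732421875, -24.814411163330078), (17.310150146484375, 11.85212230682373), 48.21452331542969)
```

```bash
python3 - <<'E'
from m import *
import pickle
from scipy.spatial.transform import Rotation as Ro
C=pickle.load(open('c0.pkl','rb')); T=C['top']
s=env.get_state(); q=s['orientation']; R=Ro.from_quat([q[1],q[2],q[3],q[0]]).as_matrix()
print('tool y yaw',np.degrees(np.arctan2(R[1,1],R[0,1])),'x yaw',np.degrees(np.arctan2(R[1,0],R[0,0])),s['tcp_pos'],s['wrist_force'],s['finger_gap'])
a,b=onz(T,(390,15),0)[:2],onz(T,(518,222),0)[:2]; d=(b-a)/np.linalg.norm(b-a); n=np.array([-d[1],d[0]])
print('edge',a,b,'dir',np.degrees(np.arctan2(d[1],d[0])),'dist axis',n@(np.array([.6737,-.089])-a))
W=C['wrist']; print('wrist cam in tool',R.T@(-W[2].T@W[3]-s['tcp_pos']),'view dir tool',R.T@W[2].T@[0,0,1], 'imgx',R.T@W[2].T@[1,0,0])
E
```

```text
tool y yaw 66.23181394916196 x yaw 156.23180123795515 [0.23157161 0.52593901 0.24932654] [ 0.19527867 -0.34311582 -0.91163324] 0.08529558761511509
edge [1.13931259 0.09458466] [ 0.54047837 -0.23941849] dir -150.8491616198819 dist axis -0.06647288198962625
wrist cam in tool [ 0.08355339 -0.000753   -0.12506121] view dir tool [-3.21049946e-01 -6.62133421e-04  9.47062033e-01] imgx [2.93865830e-04 9.99999638e-01 7.98763717e-04]
```

Emit:
move_arm(
  moves=[0.442,-0.615,0,0.25,0.05,0.442,-0.615,0,0.25,0.05,0.442,-0.615,0,0.25,0.05,0.442,-0.615,0,0.25,0.05,0.442,-0.615,0,0.25,0.05,0.442,-0.615,0,0.25,0.05,0.442,-0.615,0,0.25,0.05,0.442,-0.615,0,0.25,0.05,0.442,-0.615,0,0.25,0.05,0.442,-0.615,0,0.25,0.05,0.442,-0.615,0,0.25,0.05,0.442,-0.615,0,0.25,0.05],
)

```text
clock: 1.15
tcp_pos: [0.521, 0.1229, 0.2499]
orientation: [-0.0, 0.082, 0.997, 0.0]
wrist_force: [0.8, 0.4, 0.1]
finger_gap: 0.0503
grip_force: 0.0
```

Emit:
move_arm(
  moves=[0.14,-0.195,0,0,0.05,0.14,-0.195,0,0,0.05,0.14,-0.195,0,0,0.05,0.14,-0.195,0,0,0.05,0.14,-0.195,0,0,0.05,0.14,-0.195,0,0,0.05,0.14,-0.195,0,0,0.05,0.14,-0.195,0,0,0.05],
)

```text
clock: 1.82
tcp_pos: [0.6606, -0.072, 0.2483]
orientation: [-0.001, 0.084, 0.996, 0.0]
wrist_force: [0.3, 0.8, -0.2]
finger_gap: 0.0499
grip_force: 0.0
```

```bash
python3 - <<'E'
from m import *
import pickle
s=env.get_state(); print(s['tcp_pos'],s['orientation'])
c=cam('wrist'); pickle.dump(c,open('w1.pkl','wb')); cv2.imwrite('pics/w1.png',c[0])
E
```

```text
[ 0.66063147 -0.07203958  0.2483394 ] [-1.07652682e-03  8.38026101e-02  9.96481757e-01  2.66913545e-04]
```

View pics/w1.png

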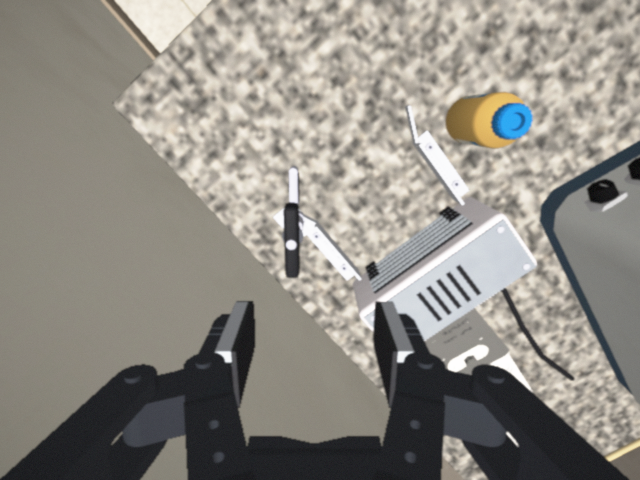

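The wrist view shows the bar centred near (292,241), with its axis dot at (291,244). The housing's front top edge runs from about (362,313) to (498,215), its far-left corner is at (536,265), and the bottle cap is at (512,121).

```bash
python3 - <<'E'
from m import *
import pickle
c=pickle.load(open('w1.pkl','rb')); C=pickle.load(open('c0.pkl','rb')); T=C['top']
k,W=blob(c,(0,0,0),(180,255,60),(292,240),45,.083); print('bar',rect(W)); r1=cv2.minAreaRect(k.astype(np.float32))
kt,Wt=blob(T,(0,0,0),(180,255,55),(468,163),18,.083); rt=cv2.minAreaRect(kt.astype(np.float32)); print('bar tri',tri(c,r1[0],T,rt[0]))
# dot
h=cv2.cvtColor(c[0],cv2.COLOR_BGR2HSV); m=cv2.inRange(h,(0,0,140),(180,60,255)); y,x=np.nonzero(m[237:251,286:297]); print('dot',x.mean()+286,y.mean()+237,onz(c,(x.mean()+286,y.mean()+237),.083))
g=c[0]; print([h[p[1],p[0]].tolist() for p in [(400,295),(480,240),(515,260),(430,250),(370,310)]])
for v in (190,200,210):
    k,W=blob(c,(90,0,v),(140,60,255),(450,270),100,.08); 
    a=cv2.approxPolyDP(k.astype(np.float32)[:,None],5,True)[:,0]; print(v,a.round(1).tolist(),rect(W))
f=[onz(c,p,.08)[:2] for p in [(362,313),(498,215),(536,265)]]; print(f,np.degrees(np.arctan2(*(f[1]-f[0])[::-1]))-90,np.linalg.norm(f[1]-f[0]),np.linalg.norm(f[1]-f[2]))
E
```

```text
bar ((672.0284423828125, -92.98350524902344), (11.097061157226562, 62.419166564941406), 80.61339569091797)
bar tri (array([ 0.67939397, -0.0954083 ,  0.06070296]), np.float64(0.0023912790015051906))
dot 290.8191489361702 244.58510638297872 [ 0.67523808 -0.09417902  0.083     ]
[[105, 11, 223], [105, 12, 220], [111, 15, 216], [95, 10, 148], [0, 1, 255]]
190 [[503.3999938964844, 219.10000610351562], [535.5999755859375, 265.8999938964844], [424.3999938964844, 339.8999938964844], [387.3999938964844, 300.3999938964844]] ((734.8204345703125, 41.891212463378906), (54.50826644897461, 115.37896728515625), 30.122175216674805)
200 [[503.3999938964844, 219.10000610351562], [535.4000244140625, 265.8999938964844], [424.6000061035156, 339.8999938964844], [387.6000061035156, 300.1000061035156]] ((734.7551879882812, 41.996337890625), (54.30938720703125, 115.14836883544922), 29.970090866088867)
210 [[535.4000244140625, 265.1000061035156], [425.1000061035156, 339.3999938964844], [387.8999938964844, 299.8999938964844], [502.3999938964844, 219.10000610351562]] ((734.6182250976562, 42.096107482910156), (54.171836853027344, 114.83871459960938), 29.970094680786133)
[array([ 0.749236  , -0.04472264]), array([0.67925393, 0.07428044]), array([0.72843798, 0.10518141])] 30.458482112271767 0.1380551392029261 0.058085629373864946
```

Emit:
move_arm(
  moves=[0.012,-0.019,0,0,0.05,0.012,-0.019,-0.03,0,0.05,0.012,-0.019,-0.06,0,0.05,0.012,-0.019,-0.09,0,0.05,0.012,-0.019,-0.12,0,0.05,0.012,-0.019,-0.145,0,0.05,0.012,-0.019,-0.16,0,0.05,0.012,-0.019,-0.172,0,0.05,0.012,-0.019,-0.172,0,0.05,0.012,-0.019,-0.172,0,0.05],
)

```text
clock: 2.7
tcp_pos: [0.6719, -0.088, 0.0783]
orientation: [-0.0, 0.082, 0.997, 0.0]
wrist_force: [-0.1, 0.1, 0.1]
finger_gap: 0.0499
grip_force: 0.0
```

Emit:
move_arm(
  moves=[0.001,-0.003,-0.003,0,0.03,0.001,-0.003,-0.003,0,0.015,0.001,-0.003,-0.003,0,0,0.001,-0.003,-0.003,0,0,0.001,-0.003,-0.003,0,0,0.001,-0.003,-0.003,0,0,0.001,-0.003,-0.003,0,0,0.001,-0.003,-0.003,0,0],
  newtons=40,
)

```text
clock: 3.37
tcp_pos: [0.6742, -0.0932, 0.0766]
orientation: [0.001, 0.083, 0.997, -0.001]
wrist_force: [-0.1, -2.6, 6.1]
finger_gap: 0.0145
grip_force: 39.0
```

Emit:
move_arm(
  moves=[0.001,-0.003,-0.003,0.06,0,0.001,-0.003,-0.003,0.12,0,0.001,-0.003,-0.003,0.18,0,0.001,-0.003,-0.003,0.24,0,0.001,-0.003,-0.003,0.3,0,0.001,-0.003,-0.003,0.36,0,0.001,-0.003,-0.003,0.42,0,0.001,-0.003,-0.003,0.48,0,0.001,-0.003,-0.003,0.54,0,0.001,-0.003,-0.003,0.6,0,0.001,-0.003,-0.003,0.64,0,0.001,-0.003,-0.003,0.64,0],
)

```text
clock: 4.37
tcp_pos: [0.6746, -0.0944, 0.0763]
orientation: [0.001, -0.236, 0.972, 0.0]
wrist_force: [-7.8, 2.2, 20.4]
finger_gap: 0.0153
grip_force: 39.9
```

```bash
python3 - <<'E'
from h import *
s=env.get_state();print(s['tcp_pos'],s['orientation'],s['wrist_force'],s['ft_torque'],s['finger_gap'])
E
```

```text
[ 0.67457095 -0.09440951  0.07629733] [ 1.38767530e-03 -2.36464682e-01  9.71639093e-01  5.06716799e-05] [-7.846672    2.1830156  20.35248164] [ 5.11037618e-01  1.62862688e+00 -1.58115958e-03] 0.015272344650189744
```

Emit:
move_arm(
  moves=[0,0,0.005,0.02,0,0,0,0.005,0.04,0,0,0,0.005,0.06,0,0,0,0.005,0.08,0,0,0,0.005,0.1,0,0,0,0.005,0.1,0],
)

```text
clock: 4.87
tcp_pos: [0.6744, -0.0946, 0.0768]
orientation: [0.0, -0.284, 0.959, 0.001]
wrist_force: [0.9, 3.8, -1.4]
finger_gap: 0.0149
grip_force: 40.8
```

```bash
python3 - <<'E'
from h import *
s=env.get_state();print(s['tcp_pos'],s['orientation'],s['wrist_force'],s['ft_torque'],s['finger_gap'])
E
```

```text
[ 0.67440089 -0.09459789  0.076805  ] [ 1.05917565e-04 -2.84340217e-01  9.58723262e-01  5.80425972e-04] [ 0.86203056  3.84084082 -1.42431956] [ 0.6619654 -0.2133337 -0.1585128] 0.014906470625603435
```

Emit:
move_arm(
  moves=[0,0,0,0.03,0,0,0,0,0.06,0,0,0,0,0.09,0,0,0,0,0.09,0],
)

```text
clock: 5.2
tcp_pos: [0.6742, -0.0949, 0.0769]
orientation: [-0.0, -0.327, 0.945, 0.0]
wrist_force: [0.3, 2.7, -0.4]
finger_gap: 0.0147
grip_force: 41.3
```

```bash
python3 - <<'E'
from h import *
s=env.get_state();print(s['tcp_pos'],s['orientation'],s['wrist_force'],s['ft_torque'],s['finger_gap'])
E
```

```text
[ 0.67417671 -0.09491243  0.07689069] [-1.31120270e-04 -3.26674916e-01  9.45136681e-01  3.69532500e-04] [ 0.34789063  2.66725056 -0.44412817] [ 0.59288697 -0.0317028  -0.38957331] 0.014700623552664709
```

Emit:
move_arm(
  moves=[0,0,0,0,0.04,0,0,0,0,0.04,0,0,0,0,0.04,0,0,0,0,0.04,0,0,0.03,0,0.04,0,0,0.06,0,0.04,0,0,0.1,0,0.04,0,0,0.14,0,0.04,-0.02,0.02,0.16,-0.12,0.04,-0.04,0.06,0.17,-0.24,0.04,-0.06,0.1,0.17,-0.36,0.04,-0.08,0.13,0.17,-0.48,0.04],
)

```text
clock: 6.2
tcp_pos: [0.5955, 0.0343, 0.2485]
orientation: [0.002, -0.089, 0.996, -0.0]
wrist_force: [0.2, 1.0, 0.6]
finger_gap: 0.0401
grip_force: 0.0
```

```bash
python3 - <<'E'
from m import *
import pickle
s=env.get_state();print(s['tcp_pos'],s['orientation'])
T=cam('top');S=cam('scene');w=cam('wrist'); pickle.dump((T,S,w),open('c1.pkl','wb'))
k,W=blob(T,(0,0,0),(180,255,55),(468,163),18,.083); print('bar',rect(W))
a=up(T[0][105:285,330:510],3); b=up(S[0][190:320,380:510],4)
o=np.zeros((540,800,3),np.uint8); w2=cv2.resize(w[0],(420,315)); o[:540,:380]=cv2.resize(a,(380,540)) if 0 else a[:540,:380*1][:540]; o[:315,380:]=w2; o[315:,380:700]=cv2.resize(b,(320,225)); cv2.imwrite('pics/v1.png',o)
E
```

```text
[0.59546255 0.03433301 0.2485262 ] [ 1.81861730e-03 -8.87155861e-02  9.96055310e-01 -2.38593683e-04]
bar ((658.2841796875, -75.59861755371094), (30.910930633544922, 62.70759582519531), 16.245166778564453)
```

View pics/v1.png

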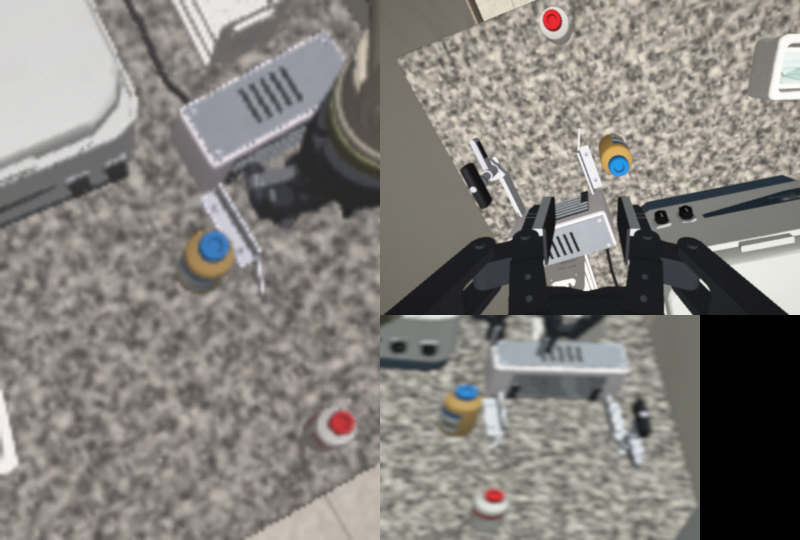

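In this view the bar lies parallel to the right rail (wrist panel near (476,186)), so the latch is open. Both bottles are clearly visible. I'll refine the numbers and compute the waypoints.

```bash
python3 - <<'E'
from m import *
import pickle
T,S,w=pickle.load(open('c1.pkl','rb'))
k,W=blob(w,(0,0,0),(180,255,60),(146,283),40,.083); print('bar',rect(W))
cc={}
for n,lo,hi,z,pp in [('blue',(95,130,80),(125,255,255),.092,[(T,(401,187)),(S,(415,234)),(w,(363,252))]),('red',(0,130,80),(10,255,255),.078,[(T,(443,246)),(S,(426,294)),(w,(262,30))])]:
    for c,p in pp:
        k,W=blob(c,lo,hi,p,25,z); print(n,np.round(rect(W)[0],1),np.round(rect(W)[1],1))
yaw=np.radians(30); R=np.array([[np.cos(yaw),-np.sin(yaw)],[np.sin(yaw),np.cos(yaw)]]); O=np.array([.6755,-.0045])
for n,p in [('large',(.606,.083)),('small',(.461,-.022)),('tray',(.4485,.304))]: print(n,R.T@(np.array(p)-O))
print('handle check',R.T@(np.array([.6742,-.0945])-O))
E
```

```text
bar ((669.8787841796875, -90.14767456054688), (62.27570343017578, 20.473363876342773), 29.812681198120117)
blue [608.1  83.9] [21.6 23.9]
blue [604.3  80.4] [26.1 20.9]
blue [605.6  80.9] [26.4 23.7]
red [456.7 -22. ] [ 2.7 11. ]
red [460.  -23.9] [18.7 15.8]
red [462.8 -23.1] [19.9 19.3]
large [-0.01643877  0.11052722]
small [-0.19451245  0.09209456]
tray [-0.04233777  0.38066884]
handle check [-0.04612583 -0.07729229]
```

Emit:
move_arm(
  moves=[-0.014,0.03,0,-0.12,0.04,-0.028,0.06,0,-0.24,0.04,-0.042,0.09,0,-0.36,0.04,-0.056,0.12,0,-0.48,0.04,-0.07,0.15,0,-0.6,0.04,-0.084,0.18,0,-0.72,0.04,-0.098,0.21,0,-0.84,0.04,-0.112,0.24,0,-0.96,0.04,-0.126,0.27,0,-1.08,0.04,-0.14,0.3,0,-1.2,0.04,-0.154,0.33,0,-1.32,0.04,-0.165,0.354,0,-1.44,0.04],
)

```text
clock: 7.35
tcp_pos: [0.4304, 0.3891, 0.247]
orientation: [0.0, 0.589, 0.808, 0.0]
wrist_force: [0.2, 0.2, 0.9]
finger_gap: 0.0402
grip_force: 0.0
```

Emit:
move_arm(
  moves=[0,0,-0.03,-0.05,0.04,0,0,-0.06,-0.092,0.04,0,0,-0.09,-0.092,0.04,0,0,-0.12,-0.092,0.04,0,0,-0.15,-0.092,0.04,0,0,-0.175,-0.092,0.04,0,0,-0.192,-0.092,0.04,0,0,-0.2,-0.092,0.04,0,0,-0.2,-0.092,0.04],
)

```text
clock: 8.1
tcp_pos: [0.4299, 0.3864, 0.0448]
orientation: [-0.0, 0.624, 0.782, -0.002]
wrist_force: [-0.1, 0.1, -0.0]
finger_gap: 0.04
grip_force: 0.0
```

```bash
python3 - <<'E'
from m import *
s=env.get_state();print(s['tcp_pos'],s['orientation'],s['wrist_force'])
w=cam('wrist');S=cam('scene'); o=np.zeros((480,800,3),np.uint8); o[:,:480]=w[0][:,80:560]; o[:260,480:]=cv2.resize(S[0][180:310,220:380],(320,260)); cv2.imwrite('pics/v2.png',o)
E
```

```text
[0.42994418 0.38637259 0.04482884] [-3.52798386e-04  6.23840049e-01  7.81549971e-01 -1.76396260e-03] [-0.11550037  0.13822398 -0.03442199]
```

View pics/v2.png

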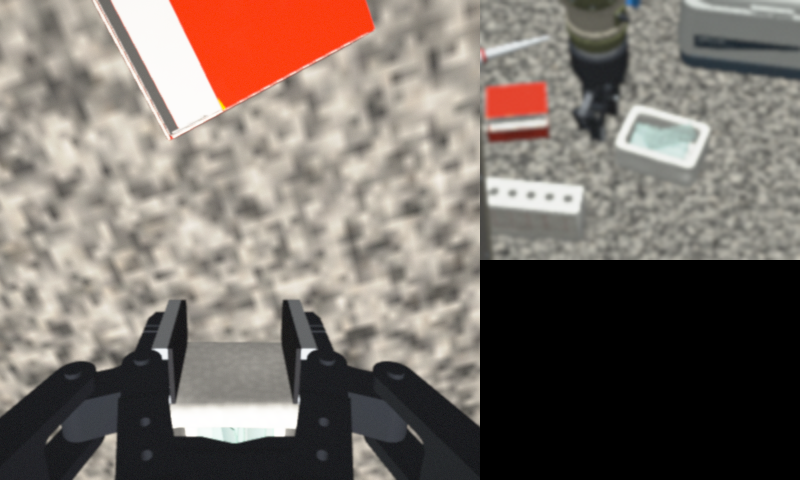

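```bash
cat > traj.py <<'E'
import numpy as np
# commanded TCP path for push A: u = travel since now
P0=np.array([.4300,.3865]); y0=np.radians(12.7); gap=.018; L1=.074
th_end=np.radians(30); arcL=.3175
def pose(u):
    r=.0665; c=P0-r*np.array([-np.sin(y0),np.cos(y0)])  # virtual tray centre
    hd=lambda t:np.array([np.sin(t),-np.cos(t)])
    a=gap+L1
    if u<=a: c=c+u*hd(y0); t=y0
    else:
        c=c+a*hd(y0); v=min(u-a,arcL); k=(th_end-y0)/arcL; n=200
        ts=y0+k*(np.arange(n)+.5)/n*v; c=c+sum(hd(t) for t in ts)*v/n; t=y0+k*v
        c=c+max(0,u-a-arcL)*hd(t)
    return np.r_[c+r*np.array([-np.sin(t),np.cos(t)]),t]
tot=gap+L1+arcL
us=[0];
v=0
for s in range(200):
    u=us[-1]; tgt=.0015 if .010<u<.026 else .006
    v+=np.clip(tgt-v,-.0015,.0005); v=min(v,max(.0006,np.sqrt(2*.0005*max(tot-u,0)))); us.append(min(tot,u+v))
    if us[-1]>=tot: break
P=[pose(u) for u in us]
if __name__=='__main__':
    print(len(us)-1,P[-1])
    for i in range(0,len(us)-1,12):
        b=P[i]; print(us[i],', '.join('%.4g, %.4g, 0, %.3g, 0.04'%tuple(np.round(q-b,4)+0.) for q in P[i+1:i+13]))
E
python3 traj.py
```

```text
88 [ 0.54674741 -0.00512073  0.52359878]
0 0.0001, -0.0005, 0, 0, 0.04, 0.0003, -0.0015, 0, 0, 0.04, 0.0007, -0.0029, 0, 0, 0.04, 0.0011, -0.0049, 0, 0, 0.04, 0.0016, -0.0073, 0, 0, 0.04, 0.0023, -0.0102, 0, 0, 0.04, 0.0026, -0.0117, 0, 0, 0.04, 0.003, -0.0132, 0, 0, 0.04, 0.0033, -0.0146, 0, 0, 0.04, 0.0036, -0.0161, 0, 0, 0.04, 0.004, -0.0176, 0, 0, 0.04, 0.0043, -0.019, 0, 0, 0.04
0.0195 0.0003, -0.0015, 0, 0, 0.04, 0.0007, -0.0029, 0, 0, 0.04, 0.001, -0.0044, 0, 0, 0.04, 0.0013, -0.0059, 0, 0, 0.04, 0.0016, -0.0073, 0, 0, 0.04, 0.0021, -0.0093, 0, 0, 0.04, 0.0026, -0.0117, 0, 0, 0.04, 0.0033, -0.0146, 0, 0, 0.04, 0.0041, -0.018, 0, 0, 0.04, 0.0049, -0.0219, 0, 0, 0.04, 0.0059, -0.0263, 0, 0, 0.04, 0.007, -0.0312, 0, 0, 0.04
0.05150000000000002 0.0012, -0.0054, 0, 0, 0.04, 0.0025, -0.0112, 0, 0, 0.04, 0.0038, -0.0171, 0, 0, 0.04, 0.0052, -0.0229, 0, 0, 0.04, 0.0065, -0.0288, 0, 0, 0.04, 0.0078, -0.0346, 0, 0, 0.04, 0.0091, -0.0405, 0, 0.001, 0.04, 0.01, -0.0464, 0, 0.0067, 0.04, 0.011, -0.0524, 0, 0.0124, 0.04, 0.0121, -0.0583, 0, 0.0181, 0.04, 0.0132, -0.0642, 0, 0.0238, 0.04, 0.
[... 1179 characters left out ...]
508, 0, 0.0514, 0.04, 0.0208, -0.0564, 0, 0.0571, 0.04, 0.0231, -0.062, 0, 0.0628, 0.04, 0.0254, -0.0675, 0, 0.0685, 0.04
0.33900000000000025 0.0023, -0.0055, 0, 0.0057, 0.04, 0.0047, -0.0111, 0, 0.0114, 0.04, 0.0071, -0.0166, 0, 0.0171, 0.04, 0.0095, -0.0221, 0, 0.0228, 0.04, 0.0119, -0.0276, 0, 0.0285, 0.04, 0.0144, -0.0331, 0, 0.0342, 0.04, 0.0169, -0.0384, 0, 0.0398, 0.04, 0.0191, -0.0433, 0, 0.0449, 0.04, 0.0212, -0.0477, 0, 0.0495, 0.04, 0.023, -0.0515, 0, 0.0536, 0.04, 0.0247, -0.0549, 0, 0.0572, 0.04, 0.0261, -0.0578, 0, 0.0602, 0.04
0.4023303945158265 0.0012, -0.0024, 0, 0.0025, 0.04, 0.0021, -0.0043, 0, 0.0046, 0.04, 0.0028, -0.0057, 0, 0.006, 0.04, 0.0032, -0.0064, 0, 0.0068, 0.04
```

Emit:
move_arm(
  moves=[0,-0.0005,0,0,0.04,0.0005,-0.002,0,0,0.04,0.001,-0.004,0,0,0.04,0.0015,-0.006,0,0,0.04,0.002,-0.008,0,0,0.04,0.002,-0.01,0,0,0.04,0.0025,-0.0115,0,0,0.04,0.003,-0.013,0,0,0.04,0.0035,-0.0145,0,0,0.04,0.0035,-0.016,0,0,0.04,0.004,-0.0175,0,0,0.04,0.0045,-0.019,0,0,0.04],
)

```text
clock: 9.2
tcp_pos: [0.4345, 0.3686, 0.047]
orientation: [-0.0, 0.624, 0.782, 0.0]
wrist_force: [-0.5, 0.3, -0.4]
finger_gap: 0.0399
grip_force: 0.6
```

Emit:
move_arm(
  moves=[0.0005,-0.0015,0,0,0.04,0.0005,-0.003,0,0,0.04,0.001,-0.0045,0,0,0.04,0.0015,-0.006,0,0,0.04,0.0015,-0.0075,0,0,0.04,0.002,-0.0095,0,0,0.04,0.0025,-0.0115,0,0,0.04,0.0035,-0.0145,0,0,0.04,0.004,-0.018,0,0,0.04,0.005,-0.022,0,0,0.04,0.006,-0.0265,0,0,0.04,0.007,-0.031,0,0,0.04],
)

```text
clock: 10.2
tcp_pos: [0.4417, 0.3371, 0.047]
orientation: [0.0, 0.624, 0.782, 0.0]
wrist_force: [0.4, 1.0, -0.2]
finger_gap: 0.0399
grip_force: 0.5
```

Emit:
move_arm(
  moves=[0.001,-0.0055,0,0,0.04,0.0025,-0.011,0,0,0.04,0.004,-0.017,0,0,0.04,0.005,-0.023,0,0,0.04,0.0065,-0.029,0,0,0.04,0.008,-0.0345,0,0,0.04,0.009,-0.0405,0,0.001,0.04,0.01,-0.0465,0,0.007,0.04,0.011,-0.0525,0,0.012,0.04,0.012,-0.0585,0,0.018,0.04,0.013,-0.064,0,0.024,0.04,0.0145,-0.07,0,0.03,0.04],
)

```text
clock: 11.2
tcp_pos: [0.4562, 0.2671, 0.0471]
orientation: [-0.0, 0.612, 0.791, 0.0]
wrist_force: [0.0, 1.6, -0.2]
finger_gap: 0.0397
grip_force: 0.7
```

```bash
cat > tr.py <<'E'
from m import *
def tray(show=True):
    O=np.array([.676,-.0055]); y=np.radians(30); R=np.array([[np.cos(y),-np.sin(y)],[np.sin(y),np.cos(y)]])
    s=env.get_state(); q=s['orientation']; print('tcp',np.round(s['tcp_pos'],4),'xyaw',np.degrees(2*np.arctan2(q[2],q[1])),'drier',R.T@(s['tcp_pos'][:2]-O)*1000,'F',np.round(s['wrist_force'],1))
    for n in ('top','scene'):
        c=cam(n)
        h=cv2.cvtColor(up(c[0]),cv2.COLOR_BGR2HSV); m=cv2.inRange(h,(0,0,215),(180,40,255))
        g=s['tcp_pos'][:2]+.065*np.array([np.cos(2*np.arctan2(q[2],q[1])+np.pi),np.sin(2*np.arctan2(q[2],q[1])+np.pi)])
        p=proj(c,[*g,.049]); 
        try:
            k,W=blob(c,(0,0,215),(180,40,255),p,33,.049); r=rect(W); print(n,r,'drier',R.T@(np.array(r[0])/1000-O)*1000)
        except Exception as e: print(n,e)
if __name__=='__main__': tray()
E
python3 tr.py
```

```text
tcp [0.4562 0.2671 0.0471] xyaw 104.5929241207477 drier [-54.08260985 346.02368304] F [ 0.   1.6 -0.2]
top ((529.528076171875, 188.332763671875), (30.40582275390625, 24.699317932128906), 25.215261459350586) drier [-29.93202514 241.10005934]
scene ((471.5479736328125, 200.90682983398438), (77.91175842285156, 111.58647918701172), 14.575706481933594) drier [-73.85723377 280.97957133]
```

Emit:
move_arm(
  moves=[0.001,-0.006,0,0.006,0.04,0.0025,-0.012,0,0.011,0.04,0.0035,-0.0175,0,0.017,0.04,0.005,-0.0235,0,0.023,0.04,0.006,-0.0295,0,0.0285,0.04,0.0075,-0.0355,0,0.034,0.04,0.0085,-0.041,0,0.04,0.04,0.01,-0.047,0,0.0455,0.04,0.0115,-0.053,0,0.0515,0.04,0.013,-0.0585,0,0.057,0.04,0.0145,-0.0645,0,0.063,0.04,0.016,-0.0705,0,0.0685,0.04],
)

```text
clock: 12.3
tcp_pos: [0.4723, 0.1966, 0.0471]
orientation: [0.0, 0.584, 0.812, 0.0]
wrist_force: [-1.0, 2.4, 1.7]
finger_gap: 0.0404
grip_force: 1.2
```

Emit:
move_arm(
  moves=[0.0015,-0.006,0,0.0055,0.04,0.003,-0.0115,0,0.0115,0.04,0.0045,-0.0175,0,0.017,0.04,0.0065,-0.023,0,0.023,0.04,0.008,-0.029,0,0.0285,0.04,0.0095,-0.0345,0,0.034,0.04,0.0115,-0.0405,0,0.04,0.04,0.0135,-0.046,0,0.0455,0.04,0.015,-0.052,0,0.0515,0.04,0.017,-0.0575,0,0.057,0.04,0.019,-0.0635,0,0.063,0.04,0.0205,-0.069,0,0.0685,0.04],
)

```text
clock: 13.3
tcp_pos: [0.4928, 0.1274, 0.047]
orientation: [0.0, 0.556, 0.831, -0.0]
wrist_force: [-0.6, 1.4, 0.4]
finger_gap: 0.0402
grip_force: 0.9
```

```bash
python3 tr.py
```

```text
tcp [0.4928 0.1274 0.047 ] xyaw 112.42868546957077 drier [-92.15785787 206.7000931 ] F [-0.6  1.4  0.4]
top ((560.6092529296875, 84.29647827148438), (39.46113967895508, 24.93819808959961), 4.179557800292969) drier [-55.03307919 135.46140489]
scene ((517.2266845703125, 62.76652526855469), (78.61933898925781, 111.3394546508789), 22.027170181274414) drier [-103.36846197  138.50720283]
```

Emit:
move_arm(
  moves=[0.002,-0.0055,0,0.0055,0.04,0.004,-0.0115,0,0.0115,0.04,0.006,-0.017,0,0.017,0.04,0.008,-0.0225,0,0.023,0.04,0.01,-0.0285,0,0.0285,0.04,0.012,-0.034,0,0.034,0.04,0.014,-0.0395,0,0.04,0.04,0.0165,-0.045,0,0.0455,0.04,0.0185,-0.051,0,0.0515,0.04,0.021,-0.0565,0,0.057,0.04,0.023,-0.062,0,0.063,0.04,0.0255,-0.0675,0,0.0685,0.04],
)

```text
clock: 14.4
tcp_pos: [0.5182, 0.0601, 0.047]
orientation: [-0.0, 0.527, 0.85, 0.0]
wrist_force: [-0.7, 1.6, -1.1]
finger_gap: 0.0402
grip_force: 0.5
```

Emit:
move_arm(
  moves=[0.0025,-0.0055,0,0.0055,0.04,0.0045,-0.011,0,0.0115,0.04,0.007,-0.0165,0,0.017,0.04,0.0095,-0.022,0,0.023,0.04,0.012,-0.0275,0,0.0285,0.04,0.0145,-0.033,0,0.034,0.04,0.017,-0.0385,0,0.04,0.04,0.019,-0.0435,0,0.045,0.04,0.021,-0.0475,0,0.0495,0.04,0.023,-0.0515,0,0.0535,0.04,0.0245,-0.055,0,0.057,0.04,0.026,-0.058,0,0.06,0.04],
)

```text
clock: 15.4
tcp_pos: [0.5443, 0.0023, 0.0471]
orientation: [0.0, 0.502, 0.865, 0.0]
wrist_force: [-1.2, 2.4, 0.4]
finger_gap: 0.0401
grip_force: 0.8
```

```bash
python3 tr.py
```

```text
tcp [0.5443 0.0023 0.0471] xyaw 119.78139510383407 drier [-110.16225102   72.62308687] F [-1.2  2.4  0.4]
top ((543.0798950195312, -62.699317932128906), (6.924290180206299, 28.115768432617188), 30.438989639282227) drier [-143.71184655   16.92399008]
scene ((576.962646484375, -57.74684143066406), (79.83082580566406, 110.17447662353516), 29.483137130737305) drier [-111.89228478    4.27158481]
```

Emit:
move_arm(
  moves=[0.001,-0.0015,0,0.002,0.04,0.0015,-0.003,0,0.004,0.04,0.002,-0.004,0,0.004,0.04,0.0025,-0.0045,0,0.004,0.04,0.002,-0.004,0,0.004,0.04,-0.001,0.002,0,0.004,0.04,-0.005,0.01,0,0.004,0.04,-0.01,0.02,0,0.004,0.04,-0.015,0.03,0,0.004,0.04,-0.02,0.035,0.03,0.004,0.04,-0.02,0.035,0.07,0.004,0.04,-0.02,0.035,0.11,0.004,0.04],
)

```text
clock: 16.5
tcp_pos: [0.5217, 0.0393, 0.1571]
orientation: [-0.002, 0.499, 0.866, -0.001]
wrist_force: [1.4, 0.4, 0.7]
finger_gap: 0.04
grip_force: 0.0
```

Emit:
move_arm(
  moves=[0,0,0.03,0.12,0.04,-0.01,0,0.06,0.24,0.04,-0.02,-0.01,0.08,0.36,0.04,-0.03,-0.03,0.09,0.48,0.04,-0.03,-0.05,0.09,0.6,0.04,-0.03,-0.07,0.09,0.72,0.04,-0.02,-0.09,0.09,0.84,0.04,-0.01,-0.11,0.09,0.96,0.04,0,-0.12,0.09,1.08,0.04,0,-0.13,0.09,1.2,0.04,-0.003,-0.135,0.09,1.32,0.04,-0.003,-0.135,0.09,1.44,0.04],
)

```text
clock: 17.5
tcp_pos: [0.5206, -0.0973, 0.2467]
orientation: [-0.0, -0.198, 0.98, 0.0]
wrist_force: [0.8, -0.1, -0.2]
finger_gap: 0.0402
grip_force: 0.0
```

Emit:
move_arm(
  moves=[0,0,0,0.12,0.04,0,0,0,0.13,0.04,0,0,0,0.13,0.04],
)

```text
clock: 17.75
tcp_pos: [0.5209, -0.0965, 0.247]
orientation: [-0.0, -0.258, 0.966, 0.0]
wrist_force: [0.0, -0.0, 0.3]
finger_gap: 0.0401
grip_force: 0.0
```

```bash
python3 tr.py; python3 - <<'E'
from m import *
import pickle
T,S,w=cam('top'),cam('scene'),cam('wrist'); pickle.dump((T,S,w),open('c2.pkl','wb'))
o=np.zeros((600,800,3),np.uint8); a=cv2.resize(T[0][105:255,370:500],(520,600),interpolation=cv2.INTER_CUBIC); o[:,:520]=a; o[:210,520:]=cv2.resize(w[0],(280,210)); o[210:550,520:]=cv2.resize(S[0][190:320,390:497],(280,340)); cv2.imwrite('pics/v3.png',o)
E
```

```text
tcp [ 0.5209 -0.0965  0.247 ] xyaw 209.84558745753316 drier [-179.84343615   -1.21393122] F [ 0.  -0.   0.3]
top ((580.5026245117188, -58.485137939453125), (76.10353088378906, 110.80485534667969), 31.087688446044922) drier [-109.19572214    1.86221227]
scene ((577.9082641601562, -59.99760437011719), (78.86117553710938, 112.53710174560547), 29.886547088623047) drier [-112.19873732    1.84955809]
```

View pics/v3.png

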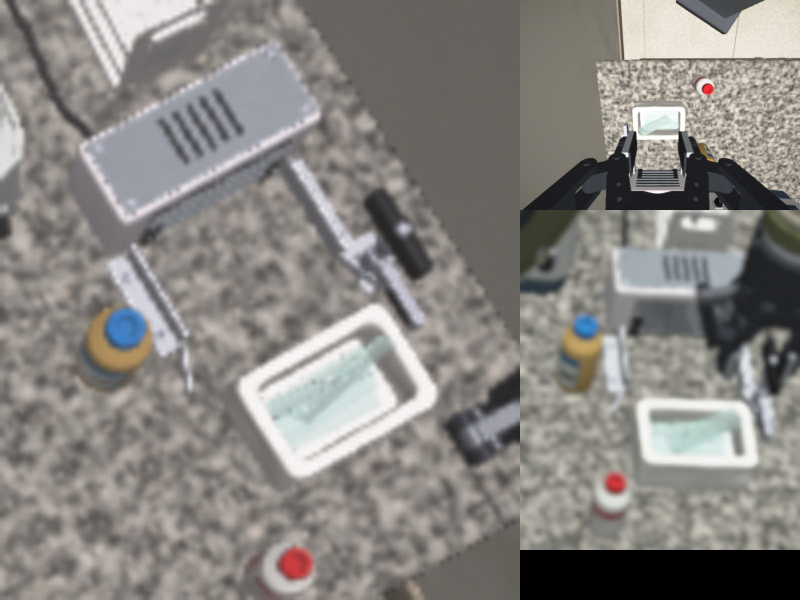

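Emit:
move_arm(
  moves=[-0.001,0.001,-0.03,0,0.06,-0.001,0.001,-0.06,0,0.06,-0.001,0.001,-0.09,0,0.06,-0.001,0.001,-0.12,0,0.06,-0.001,0.001,-0.15,0,0.06,-0.001,0.001,-0.175,0,0.06,-0.001,0.001,-0.192,0,0.06,-0.001,0.001,-0.2,0,0.06,-0.001,0.001,-0.2,0,0.06,-0.001,0.001,-0.2,0,0.06],
)

```text
clock: 18.83
tcp_pos: [0.5203, -0.0964, 0.0474]
orientation: [-0.0, -0.258, 0.966, 0.0]
wrist_force: [0.5, 0.0, 0.1]
finger_gap: 0.0601
grip_force: 0.0
```

Emit:
move_arm(
  moves=[0.001,0.0005,0,0,0.06,0.0025,0.0015,0,0,0.06,0.0045,0.0025,0,0,0.06,0.0065,0.004,0,0,0.06,0.0085,0.005,0,0,0.06,0.0105,0.006,0,0,0.06,0.012,0.007,0,0,0.06,0.0135,0.0075,0,0,0.06,0.0145,0.0085,0,0,0.06,0.016,0.009,0,0,0.06,0.017,0.01,0,0,0.06,0.0185,0.0105,0,0,0.06],
)

```text
clock: 19.83
tcp_pos: [0.5383, -0.0858, 0.0469]
orientation: [-0.0, -0.258, 0.966, 0.0]
wrist_force: [-2.8, 0.0, 2.0]
finger_gap: 0.0599
grip_force: 1.2
```

Emit:
move_arm(
  moves=[0.0015,0.001,0,0,0.06,0.003,0.0015,0,0,0.06,0.0045,0.0025,0,0,0.06,0.006,0.0035,0,0,0.06,0.0075,0.0045,0,0,0.06,0.0095,0.0055,0,0,0.06,0.0115,0.0065,0,0,0.06,0.014,0.008,0,0,0.06,0.017,0.01,0,0,0.06,0.02,0.0115,0,0,0.06,0.0235,0.0135,0,0,0.06,0.027,0.0155,0,0,0.06],
)

```text
clock: 20.83
tcp_pos: [0.566, -0.0701, 0.047]
orientation: [-0.0, -0.258, 0.966, 0.0]
wrist_force: [-0.6, -0.2, -0.2]
finger_gap: 0.0599
grip_force: 0.5
```

```bash
python3 tr.py
```

```text
tcp [ 0.566  -0.0701  0.047 ] xyaw 209.95266377036708 drier [-127.55327168   -0.96271403] F [-0.6 -0.2 -0.2]
top ((610.7380981445312, -41.29285430908203), (71.75813293457031, 110.5935287475586), 31.644269943237305) drier [-74.41489206   1.63342982]
scene ((585.1873779296875, -66.3654556274414), (18.142929077148438, 51.36140060424805), 32.90907287597656) drier [-109.07876551   -7.30471975]
```

Emit:
move_arm(
  moves=[0.0035,0.002,0,0,0.06,0.007,0.004,0,0,0.06,0.0105,0.006,0,0,0.06,0.014,0.008,0,0,0.06,0.0175,0.01,0,0,0.06,0.021,0.012,0,0,0.06,0.0245,0.014,0,0,0.06,0.028,0.016,0,0,0.06,0.031,0.018,0,0,0.06,0.034,0.0195,0,0,0.06,0.0365,0.021,0,0,0.06,0.0385,0.022,0,0,0.06],
)

```text
clock: 21.93
tcp_pos: [0.6044, -0.0482, 0.0471]
orientation: [-0.0, -0.258, 0.966, 0.0]
wrist_force: [-1.5, -1.9, 1.9]
finger_gap: 0.06
grip_force: 1.2
```

Emit:
move_arm(
  moves=[0.002,0.001,0,0,0.06,0.0035,0.002,0,0,0.06,0.0055,0.003,0,0,0.06,0.007,0.004,0,0,0.06,0.0085,0.005,0,0,0.06,0.01,0.006,0,0,0.06,0.012,0.007,0,0,0.06,0.0135,0.0075,0,0,0.06,0.0145,0.0085,0,0,0.06,0.0155,0.009,0,0,0.06,0.016,0.0095,0,0,0.06,0.017,0.01,0,0,0.06],
)

```text
clock: 22.93
tcp_pos: [0.6211, -0.0383, 0.047]
orientation: [-0.0, -0.258, 0.966, 0.0]
wrist_force: [-1.9, -1.4, 1.6]
finger_gap: 0.06
grip_force: 1.0
```

```bash
python3 tr.py
```

```text
tcp [ 0.6211 -0.0383  0.047 ] xyaw 209.94666464020176 drier [-63.95376761  -0.99121962] F [-1.9 -1.4  1.6]
top ((670.1101684570312, -9.597099304199219), (70.63087463378906, 119.52009582519531), 36.074546813964844) drier [-7.14929339 -0.60327631]
scene ((640.75830078125, -33.470367431640625), (21.70863914489746, 51.49789810180664), 32.94657897949219) drier [-44.50539051  -6.60219914]
```

Emit:
move_arm(
  moves=[0.001,0.0005,0,0,0.06,0.002,0.001,0,0,0.06,0.003,0.0015,0,0,0.06,0.004,0.002,0,0,0.06,0.0045,0.0025,0,0,0.06,0.0055,0.003,0,0,0.06,0.0065,0.0035,0,0,0.06,0.007,0.004,0,0,0.06,0.008,0.0045,0,0,0.06,0.0085,0.005,0,0,0.06,0.0095,0.0055,0,0,0.06,0.01,0.006,0,0,0.06],
)

```text
clock: 24.03
tcp_pos: [0.6313, -0.0323, 0.047]
orientation: [0.0, -0.258, 0.966, 0.0]
wrist_force: [-1.4, -2.4, -0.1]
finger_gap: 0.06
grip_force: 0.7
```

Emit:
move_arm(
  moves=[0.0005,0,0,0,0.06,0.0005,0.0005,0,0,0.06,0.001,0.0005,0,0,0.06,0.0015,0.0005,0,0,0.06,0.0015,0.001,0,0,0.06,0.002,0.001,0,0,0.06],
)

```text
clock: 24.53
tcp_pos: [0.6331, -0.0313, 0.047]
orientation: [-0.0, -0.258, 0.966, 0.0]
wrist_force: [-1.6, 0.7, -0.2]
finger_gap: 0.0601
grip_force: 0.7
```

TCP is now at about drier x = -50. I'll creep on until the force rises.

Emit:
move_arm(
  moves=[0.0005,0,0,0,0.06,0.0005,0.0005,0,0,0.06,0.001,0.0005,0,0,0.06,0.0015,0.0005,0,0,0.06,0.0015,0.001,0,0,0.06,0.002,0.001,0,0,0.06],
)

```text
clock: 25.03
tcp_pos: [0.6351, -0.0303, 0.047]
orientation: [-0.0, -0.258, 0.966, 0.0]
wrist_force: [-1.5, -0.5, 0.6]
finger_gap: 0.0601
grip_force: 0.7
```

Emit:
move_arm(
  moves=[0.0005,0,0,0,0.06,0.0005,0.0005,0,0,0.06,0.001,0.0005,0,0,0.06],
)

```text
clock: 25.28
tcp_pos: [0.6357, -0.0301, 0.047]
orientation: [-0.0, -0.258, 0.966, -0.0]
wrist_force: [-4.1, -1.6, 2.5]
finger_gap: 0.0602
grip_force: 2.1
```

```bash
python3 - <<'E'
from m import *
s=env.get_state();print(s['tcp_pos'],s['wrist_force'],s['ft_torque'])
T,w=cam('top'),cam('wrist')
o=np.zeros((480,800,3),np.uint8); o[:,:360]=cv2.resize(T[0][105:225,390:480],(360,480),interpolation=cv2.INTER_CUBIC); o[:,360:]=cv2.resize(w[0][180:420,210:430],(440,480)); cv2.imwrite('pics/v4.png',o)
E
```

```text
[ 0.63573304 -0.03007606  0.04700363] [-4.11142454 -1.62059422  2.53226838] [-0.37354141  0.73580526 -0.0152187 ]
```

View pics/v4.png

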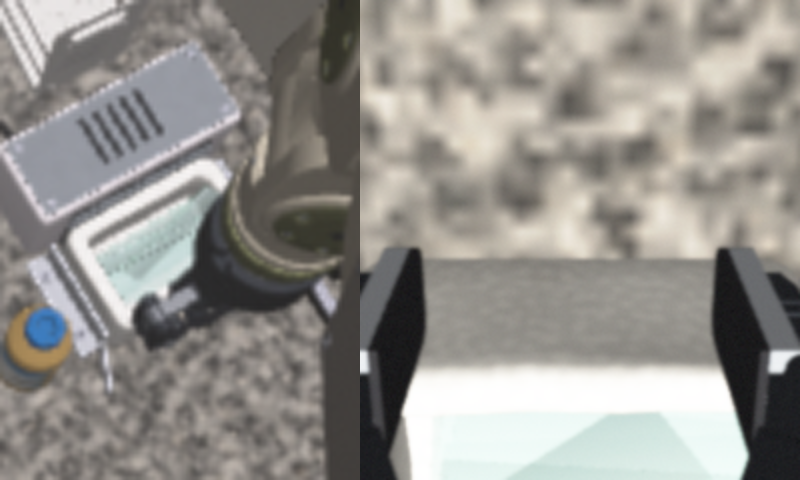

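The tray is in the bay close to the back stop, and the force is starting to rise. I'll press a little more.

Emit:
move_arm(
  moves=[0.0005,0,0,0,0.06,0.0005,0.0005,0,0,0.06,0.001,0.0005,0,0,0.06,0.001,0.0005,0,0,0.06],
)

```text
clock: 25.72
tcp_pos: [0.6357, -0.0301, 0.047]
orientation: [-0.002, -0.258, 0.966, -0.0]
wrist_force: [-6.0, -4.0, 4.2]
finger_gap: 0.0601
grip_force: 3.7
```

Emit:
move_arm(
  moves=[-0.001,-0.0005,0,0,0.06,-0.003,-0.0015,0,0,0.06,-0.008,-0.0045,0,0,0.06,-0.016,-0.009,0,0,0.06,-0.025,-0.0145,0,0,0.06,-0.035,-0.02,0,0,0.06,-0.035,-0.02,0.03,0,0.06,-0.035,-0.02,0.07,0,0.06,-0.035,-0.02,0.1,0,0.06,-0.035,-0.03,0.12,0,0.06,-0.035,-0.04,0.12,0,0.06,-0.035,-0.04,0.12,0,0.06],
)

```text
clock: 26.72
tcp_pos: [0.6027, -0.0714, 0.1687]
orientation: [0.002, -0.258, 0.966, -0.001]
wrist_force: [-0.8, -0.5, -0.7]
finger_gap: 0.06
grip_force: 0.0
```

```bash
python3 - <<'E'
from m import *
import pickle
s=env.get_state();print(s['tcp_pos'],s['orientation'])
T,w=cam('top'),cam('wrist'); pickle.dump((T,w),open('c3.pkl','wb'))
k,W=blob(w,(0,0,200),(180,40,255),proj(w,[.676,-.0055,.049]),90,.049); print('tray w',rect(W))
k,W=blob(T,(0,0,215),(180,40,255),proj(T,[.676,-.0055,.049]),33,.049); print('tray T',rect(W))
o=np.zeros((480,800,3),np.uint8); o[:,:320]=cv2.resize(T[0][105:225,395:475],(320,480),interpolation=cv2.INTER_CUBIC); o[:,320:]=w[0][:,80:560]; cv2.imwrite('pics/v5.png',o)
E
```

```text
[ 0.60274068 -0.07138232  0.16871399] [ 0.00165739 -0.2575056   0.96627469 -0.00116017]
tray w ((677.228759765625, -7.991600036621094), (78.73778533935547, 104.94959259033203), 30.758159637451172)
tray T ((680.602783203125, -10.60211181640625), (79.27871704101562, 126.68772888183594), 30.61615562438965)
```

View pics/v5.png

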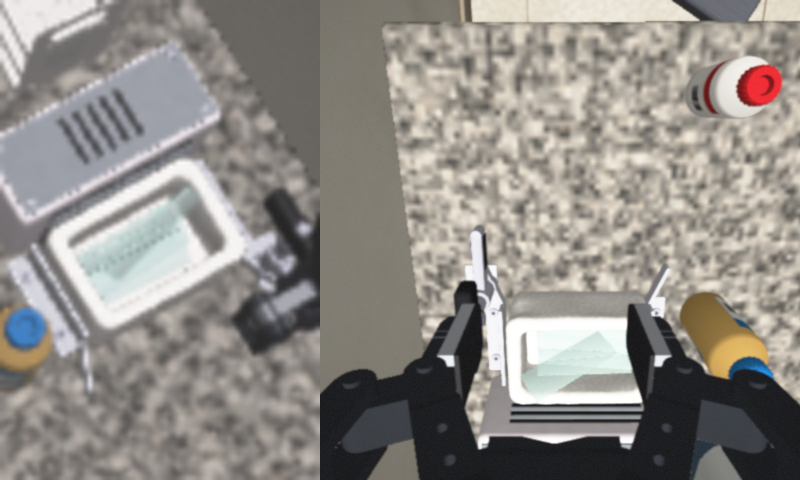

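Emit:
move_arm(
  moves=[0.017,-0.013,0,0,0.06,0.034,-0.025,0,0,0.06,0.034,-0.025,-0.02,0,0.06,0.034,-0.025,-0.045,0,0.06,0.034,-0.025,-0.07,0,0.06,0.034,-0.025,-0.085,0,0.06,0.034,-0.025,-0.096,0,0.06,0.034,-0.025,-0.096,0,0.06,0.034,-0.025,-0.096,0,0.06],
)

```text
clock: 27.57
tcp_pos: [0.6351, -0.0938, 0.0698]
orientation: [-0.001, -0.259, 0.966, 0.001]
wrist_force: [-0.2, -0.1, -0.3]
finger_gap: 0.0604
grip_force: 0.0
```

```bash
python3 - <<'E'
from m import *
s=env.get_state();print(s['tcp_pos'],s['wrist_force'])
P=s['tcp_pos'][:2]; A=np.array([.6742,-.0945]); y=np.radians(30); R=np.array([[np.cos(y),-np.sin(y)],[np.sin(y),np.cos(y)]])
print('rel',R.T@(P-A)*1000)
for f in list(range(0,96,6)):
    p=np.radians(f); c=22*np.array([-np.cos(p),np.sin(p)])+6*np.array([-np.sin(p),-np.cos(p)]); t=A+R@((c+[-11,30])/1000); print(f,np.round((t-P)*1000,1))
E
```

```text
[ 0.63513427 -0.09384727  0.06979303] [-0.21115916 -0.10119479 -0.26258012]
rel [-33.50554432  20.09814787]
0 [-1.5  3.6]
6 [-3.1  5.4]
12 [-4.5  7.3]
18 [-5.7  9.4]
24 [-6.7 11.6]
30 [-7.5 13.8]
36 [-8.  16.2]
42 [-8.2 18.5]
48 [-8.2 20.9]
54 [-8.  23.3]
60 [-7.5 25.6]
66 [-6.8 27.9]
72 [-5.8 30.1]
78 [-4.6 32.2]
84 [-3.2 34.1]
90 [-1.7 35.9]
```

Emit:
move_arm(
  moves=[-0.0005,0.002,0,0,0.06,-0.0015,0.0035,0,0,0.06,-0.003,0.0055,0,0,0.06,-0.0045,0.0075,0,0,0.06,-0.0055,0.0095,0,0,0.06,-0.0065,0.0115,0,0,0.06,-0.0075,0.014,0,0,0.06,-0.008,0.016,0,0,0.06,-0.008,0.0185,0,0,0.06,-0.008,0.021,0,0,0.06,-0.008,0.0235,0,0,0.06,-0.0075,0.0255,0,0,0.06],
)

```text
clock: 28.57
tcp_pos: [0.6281, -0.0684, 0.0708]
orientation: [-0.001, -0.258, 0.966, 0.0]
wrist_force: [-1.2, -2.3, 1.0]
finger_gap: 0.0602
grip_force: 1.6
```

Emit:
move_arm(
  moves=[0.0005,0.0025,0,0,0.06,0.0015,0.0045,0,0,0.06,0.003,0.0065,0,0,0.06,0.0045,0.0085,0,0,0.06,0.006,0.0105,0,0,0.06,0.006,0.0105,0,0,0.06],
)

```text
clock: 29.07
tcp_pos: [0.6342, -0.0573, 0.0705]
orientation: [-0.001, -0.259, 0.966, 0.001]
wrist_force: [-2.2, -0.8, 0.2]
finger_gap: 0.0603
grip_force: 1.1
```

```bash
python3 - <<'E'
from m import *
s=env.get_state();print(s['tcp_pos'],s['wrist_force'])
w=cam('wrist');cv2.imwrite('pics/v6.png',w[0])
k,W=blob(w,(0,0,0),(180,255,60),proj(w,[.662,-.075,.083]),30,.083); print(rect(W))
E
```

```text
[ 0.63415388 -0.05732972  0.07051909] [-2.16106851 -0.75272312  0.16462357]
((661.802978515625, -77.18539428710938), (19.10004234313965, 25.857820510864258), 77.43226623535156)
```

Emit:
move_arm(
  moves=[0.001,0.0005,0,0,0.06,0.0015,0.001,0,0,0.06,0.0025,0.0015,0,0,0.06,0.0025,0.0015,0,0,0.06],
)

```text
clock: 29.45
tcp_pos: [0.6352, -0.0569, 0.0704]
orientation: [-0.002, -0.258, 0.966, 0.001]
wrist_force: [-8.3, -1.2, 1.1]
finger_gap: 0.0602
grip_force: 3.7
```

Emit:
move_arm(
  moves=[0.001,0.0005,0,0,0.06,0.0015,0.001,0,0,0.06,0.0025,0.0015,0,0,0.06,0.0025,0.0015,0,0,0.06],
)

```text
clock: 29.78
tcp_pos: [0.6354, -0.0567, 0.0704]
orientation: [-0.004, -0.257, 0.966, -0.0]
wrist_force: [-14.8, -4.8, 6.2]
finger_gap: 0.0602
grip_force: 7.8
```

Emit:
move_arm(
  moves=[-0.003,-0.002,0,0,0.06,-0.008,-0.005,0,0,0.06,-0.017,-0.01,0,0,0.06,-0.03,-0.017,0,0,0.06,-0.04,-0.023,0,0,0.06,-0.045,-0.026,0.04,0,0.06,-0.05,-0.03,0.08,0,0.06,-0.06,-0.035,0.12,0,0.06,-0.08,-0.045,0.15,0,0.06,-0.1,-0.055,0.17,0,0.06,-0.11,-0.06,0.18,0,0.06,-0.11,-0.06,0.18,0,0.06],
)

```text
clock: 30.78
tcp_pos: [0.5295, -0.1167, 0.2541]
orientation: [0.002, -0.258, 0.966, -0.002]
wrist_force: [1.0, 0.2, -0.2]
finger_gap: 0.0601
grip_force: 0.0
```

```bash
python3 - <<'E'
from m import *
s=env.get_state();print(s['tcp_pos'],s['wrist_force'])
for n in ('top','wrist'):
    c=cam(n); cv2.imwrite(f'pics/f_{n}.png',c[0]); r=18 if n=='top' else 32
    k,W=blob(c,(0,0,0),(180,255,60),proj(c,[.674,-.092,.083]),r,.083); print(n,'bar',rect(W))
    k,W=blob(c,(0,0,215),(180,40,255),proj(c,[.676,-.0055,.049]),33 if n=='top' else 65,.049); print(n,'tray',rect(W))
    for lo,hi,z,p in [((95,130,80),(125,255,255),.092,(.606,.083)),((0,130,80),(10,255,255),.078,(.461,-.022))]:
        try: k,W=blob(c,lo,hi,proj(c,[*p,z]),12 if n=='top' else 25,z); print(n,'cap',rect(W)[0])
        except Exception: print(n,'cap hidden')
E
```

```text
[ 0.52945076 -0.1166934   0.25409032] [ 1.00664788  0.21412063 -0.15955571]
top bar ((683.0892944335938, -105.38166809082031), (11.0093412399292, 29.251115798950195), 35.90203857421875)
top tray ((679.1585083007812, -4.702568054199219), (75.98055267333984, 114.96920013427734), 30.904531478881836)
top cap (607.9857177734375, 84.31008911132812)
top cap (456.5538635253906, -20.13372802734375)
wrist bar ((666.7860107421875, -100.63449096679688), (42.055782318115234, 61.6696891784668), 47.23739242553711)
wrist tray ((674.0587768554688, -2.7227935791015625), (78.24525451660156, 117.10496520996094), 30.33243179321289)
wrist cap hidden
wrist cap (462.8133850097656, -23.111797332763672)
```

Emit:
move_arm(
  moves=[-0.03,0.02,0.01,0,0.06,-0.06,0.05,0.02,0,0.06,-0.08,0.08,0.03,0,0.06,-0.1,0.11,0.04,0,0.06,-0.1,0.14,0.04,0,0.06,-0.1,0.14,0.04,0,0.06,-0.1,0.14,0.04,0,0.06],
)

```text
clock: 31.47
tcp_pos: [0.4295, 0.0265, 0.2895]
orientation: [-0.001, -0.26, 0.965, 0.0]
wrist_force: [-0.5, 1.1, -0.3]
finger_gap: 0.0601
grip_force: 0.0
```

```bash
python3 - <<'E'
from m import *
s=env.get_state();print(s['tcp_pos'])
for n in ('top','wrist','scene'):
    c=cam(n)
    for v in (45,60,75):
        try:
            k,W=blob(c,(0,0,0),(180,255,v),proj(c,[.674,-.092,.083]),18 if n=='top' else 32,.083); r=rect(W); print(n,v,'bar',r, proj(c,[.674,-.092,.083]).round())
        except Exception as e: print(n,v,'none')
E
```

```text
[0.42953817 0.02645174 0.28951413]
top 45 bar ((659.0261840820312, -65.12548065185547), (4.6606574058532715, 5.179529666900635), 31.948240280151367) [470. 163.]
top 60 bar ((664.5948486328125, -76.45768737792969), (11.715681076049805, 31.511962890625), 36.221473693847656) [470. 163.]
top 75 bar ((673.6588134765625, -90.44308471679688), (14.349210739135742, 66.83393096923828), 31.597909927368164) [470. 163.]
wrist 45 bar ((667.1345825195312, -94.80054473876953), (21.067684173583984, 64.07563018798828), 31.07318878173828) [ 96. 354.]
wrist 60 bar ((667.0411376953125, -95.19754028320312), (22.856538772583008, 64.65894317626953), 31.065980911254883) [ 96. 354.]
wrist 75 bar ((666.6348266601562, -95.70287322998047), (24.886518478393555, 65.11940002441406), 30.59202003479004) [ 96. 354.]
scene 45 bar ((663.6619262695312, -95.60359954833984), (14.17469596862793, 56.262630462646484), 30.4434757232666) [486. 247.]
scene 60 bar ((665.2042236328125, -95.72183227539062), (19.77970314025879, 58.93336486816406), 31.379276275634766) [486. 247.]
scene 75 bar ((665.1749877929688, -96.3905029296875), (23.87032699584961, 61.35303497314453), 31.445676803588867) [486. 247.]
```

```bash
python3 -c "
from workcell import env
print(env.hand_in())"
```

```text
the job is handed in; nothing more can be done
None
```

I opened the latch fully, slid the tray flat into the bay until it pressed against the back stop, turned the latch fully shut behind it, and handed the job in with the arm clear of everything at about 31.5 s; the hand-in reported no verdict.

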